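Open the touch-latch cupboard of till rolls

ROBOT

A 6-joint arm with a two-finger parallel gripper is mounted at the origin on a cart in front of the work surface, level with it; the furniture and walls round the work are solid. World frame = base frame: x ahead of the robot, y to its left, z up, the work surface at z = 0. Lengths are in m, angles in rad, forces in N, time in s.
With the tool pointing down it reaches from about 0.4 to 0.825 m from the base axis. Payload 7 kg.
Tool frame: the origin (TCP) lies on the centre line of the jaws, within the pads' length; the fingertips stand 22 mm ahead of it and the grasp point (between the pads) lies 3 mm ahead of it (arm.tcp_to_tips is the distance from the TCP to the fingertips, in m); z points along the fingers, y is the line along which they close (so a half turn about z gives the same grasp; the last joint's range is limited). The gripper opens to 88 mm and grips with 3 to 60 N. Pads are 19 mm wide; open, the fingers measure 130 mm over their backs; the gripper's body (78 mm by 193 mm) begins 47 mm behind the grasp point.
Start: joints at [0.288, 0.359, 0.012, 0, -1.224, -0.288], TCP at [0.675, -0, 0.217] pointing down, gripper open.
Joint ranges: [-3.07, 3.07], [-1.43, 2.12], [-1.02, 1.25], [-3.03, 1.67], [-3.05, -0], [-3.03, 3.03]. Speed limits (rad/s): [2.39, 2.39, 3.01, 3.14, 3.14, 3.14].

INTERFACE

Orientations are given as [roll, pitch, yaw] about the fixed x, y, z axes, in that order (R = Rz(yaw) Ry(pitch) Rx(roll)).
In Python, from station import arm gives the robot as it stands.
- The arm moves only by the tool jog_arm, never from a script. Its argument "targets" is a list of rows, each an object of numbers: "dx", "dy", "dz": the shift along the tool's x, y, z in mm; "rx", "ry", "rz": the turn, a rotation vector about the tool's x, y, z in rad; "gripper": the closure, from 0 (fully open) to 1 (shut). In form: [{"dx": .., "dy": .., "dz": .., "rx": .., "ry": .., "rz": .., "gripper": ..}, ...]. A call has exactly 8 rows; each row is the pose to reach, as a shift and turn from the pose commanded when the call began, along the tool's axes at that moment; what a row does not reach only later rows make up. A row lasts 1/12 s, in which the tool goes at most 41.7 mm and 7.16 degrees, less where a joint would pass 70% of its speed; a pose out of reach is approached as far as the arm can. A call with a gripper value outside its range is refused whole. The fingers move at their own pace and stop on an object; "force" is the grip in N (left out, the last holds). Time passes only in rows, so rows that repeat a pose let the fingers close, or fill a call up. It gives the time, the measured TCP pose, the force, the opening and the grip force at its end, in the units of the state.
- arm.get_state(): the state, without advancing time (a new reading comes with each control period).
- arm.grab_frame(name): name is "scene" or "side" or "wrist"; returns a dict with "frame" (384x512x3 uint8, red, green, blue), "z_map" (384x512 float32, m along the optical axis (not along the pixel's ray), 0 where there is no reading), "fx", "fy", "cx", "cy" (pixels), "view" (4x4, takes a point from world to camera coordinates). Camera axes: x right, y down, z forward; pixel columns grow to the right and rows downward; lengths in m; the calibration is good to about 2 mm. A picture is of the moment at which its call begins.
- arm.job_done(): hands the job in; it is judged then, once.
The state is a dict: "t": time; "q": joint angles; "qd": joint speeds; "joint_efforts": joint torques, N m; "eef_pos": TCP position; "ee_rot": TCP orientation; "force": force on the tool from outside, world axes, zero at the start; "moment": the same for the moment, N m; "width": finger opening in m; "gripper_force": force on a finger pad.
Only numpy, scipy, OpenCV 4.12 (cv2) and the standard library are available. Lean on these libraries where they do the work, as an engineer would, in place of code of your own. Each camera call takes 0.05 s, during which the arm holds its last target. There are 200 camera calls.

TASK

Open the green-fronted cupboard for the next till roll: it has no handle, so push its door in at the round steel pad until the touch latch lets go, then take your fingers off the door so that it springs ajar by itself. Then push the door from its inner side until it stands wide open, about square to the cupboard, and leave it so. Leave the white-fronted cupboard shut, and do not lift or shift the bell, the stamp or the till roll that stand on the worktop.

Things in the scene. Friction and masses are not known exactly. Their poses are not given: they have to be found in the camera images.
- green_cupboard: fixed small cupboard of light wood with a green door, left or right of the white one, turned up to 0.2 rad; 150 mm wide (y), 97 deep (x), 130 high; origin at the centre of its underside, its x points from door to back, its y to the hinge side (left as seen from the robot). Its carcass front is the plane x = -48 mm. Spare till rolls are inside
- green_door (a joint): door hinge (rad): 0 shut, latched, its back face 6 mm in front of the carcass. About 4 to 5 N at the pad pushes it in; the latch lets go by -0.035 (4 mm), stop at -0.045. Let go, it is sprung out to about 0.5 (free edge 70 mm off the carcass) and then swings freely, lightly damped, staying where left, up to 1.75; 1.57 is square. It does not latch again
- green_pad (a point): centre of the outer face of the round steel pad, 22 mm across, 1.5 mm proud of the green door near its free (right) top corner: 102 mm above the worktop, 122 mm from the hinge axis, 24 mm from the free edge; it moves with the door. The latch is right behind it
- green_hinge (a point): fixed point on the vertical hinge axis, 125 mm above the worktop. The axis lies in the plane of the door's back face, at its left edge; the door panel is 12 mm thick, 146 mm wide from this axis to its free edge, and reaches from 3 to 125 mm above the worktop
- green_edge (a point): top of the free edge of the green door at its back face, 146 mm from the hinge axis, 125 mm above the worktop; it moves with the door
- white_cupboard: fixed cupboard of the same make and size with a white door and the same latch, beside the green one with at least 80 mm between them; to be left shut; origin and axes as for the green one
- white_door (a joint): hinge of the white door (rad), 0 shut; values as for the green door
- bell: loose counter bell, silvery white dome on a black foot with a brass knob, 69 mm across, 50 mm high, in front of the white cupboard; origin at the centre of its underside
- stamp: loose wooden stamp with a dark knob, 30 x 42 x 52 mm high, in front of the white cupboard; origin at the centre of its underside
- till_roll: loose white paper till roll standing on end, 52 mm across, 57 mm high, in front and to the right of the green cupboard, clear of its door's swing; origin at the centre of its underside

How it is judged:
On the way, in this order (a step that is already met when the one before it is completed fails the run):
1. the green door is pushed in at its latch (value of joint green_door below -0.015 rad).
2. the green door has sprung ajar and the robot is off it (value of joint green_door between 0.3 and 0.9 rad and contact force between each of the arm, the fingers and green_door below 0.1 N), for 0.2 s.
3. the green door is pushed wide open (value of joint green_door above 1.2 rad), for 0.1 s.
At the end, for the whole second after the job is handed in: the green door stands still, open by more than 1.2 rad (square is 1.57); the white door is shut (within 0.03 rad); bell, stamp and till roll are within 30 mm of where they stood (value of joint green_door above 1.2 rad and velocity of joint green_door between -0.1 and 0.1 rad/s and value of joint white_door between -0.015 and 0.03 rad and distance of each of bell, stamp, till_roll from where it was at the start of the episode below 0.03 m); the robot touches nothing.
It fails at once if the white cupboard's latch is released or its door opened (value of joint white_door above 0.03 rad or value of joint white_door below -0.02 rad).
It fails at once if the bell, the stamp or the till roll is lifted (15 mm) (height (world z) of any of bell, stamp, till_roll above 0.015 m).
It fails at once if the bell, the stamp or the till roll is shifted (30 mm) (distance of any of bell, stamp, till_roll from where it was at the start of the episode above 0.03 m).
It also fails if it takes over 61 s, if anything falls off the work surface, if the arm or the gripper's body presses on something with over 40 N, if the wrist force passes 120 N, or if a joint passes its speed limit or range.

## Working session

There is one attempt and no reset: what is moved stays moved. The work goes in short steps, Python scripts to look and compute and a tool call to move; the robot and the scene stay as the last step left them, time stands still between calls to the robot, and variables do not carry over. Pictures are saved under pics/ and viewed, at most 10 in all, crops included, and the job is handed in when it is done.

Besides the shell and the picture viewer there is one more tool, called after ">>>" as name([rows], argument=value, ...), one row to a line, values as JSON. jog_arm: Moves the arm, as the interface text tells. Its arguments: {"type":"object","properties":{"targets":{"type":"array","items":{"type":"object","properties":{"dx":{"type":"number"},"dy":{"type":"number"},"dz":{"type":"number"},"rx":{"type":"number"},"ry":{"type":"number"},"rz":{"type":"number"},"gripper":{"type":"number"}}}},"force":{"type":"number"}},"required":["targets"]}

```bash
mkdir -p pics
cat > h.py <<'E'
import numpy as np, cv2
from station import arm
def grab(n,save=None):
    f=arm.grab_frame(n)
    if save: cv2.imwrite('pics/'+save,f['frame'][:,:,::-1])
    return f
def pts(f):
    z=f['z_map'];v,u=np.indices(z.shape)
    P=np.stack([(u-f['cx'])/f['fx']*z,(v-f['cy'])/f['fy']*z,z],-1)
    V=f['view'];return (P-V[:3,3])@V[:3,:3]
E
python3 - <<'E'
from h import *
fs=[grab(n,f'a_{n}.png') for n in('scene','side')]
for f in fs: print(np.linalg.inv(f['view']).round(3).tolist())
print(arm.get_state())
a=np.hstack([cv2.resize(f['frame'],(400,300)) for f in fs]);cv2.imwrite('pics/a.png',a[:,:,::-1])
E
```

```text
[[0.627, -0.427, 0.652, -0.101], [-0.779, -0.342, 0.525, -0.7], [-0.001, -0.837, -0.547, 0.646], [0.0, 0.0, 0.0, 1.0]]
[[-0.999, 0.031, -0.012, 0.506], [0.031, 0.723, -0.691, 0.628], [-0.012, -0.691, -0.723, 0.988], [0.0, 0.0, 0.0, 1.0]]
{'t': 0.1, 'q': array([ 2.88100180e-01,  3.59326587e-01,  1.11681737e-02, -3.47227339e-04,
       -1.22410937e+00, -2.88139406e-01]), 'qd': array([-0.00067855, -0.00051447,  0.00333797,  0.0003014 , -0.00070228,
        0.00040762]), 'joint_efforts': array([-1.42273191e-03, -5.84165347e+01,  2.93752134e+01,  7.01551259e+00,
        1.01412315e-02, -6.66964229e-05]), 'eef_pos': array([ 6.74545992e-01, -1.43477388e-05,  2.15909799e-01]), 'ee_rot': array([ 3.14008909e+00, -1.05208386e-04, -1.57095370e+00]), 'force': array([-0.55916838,  0.71860797, -0.02175269]), 'moment': array([ 0.05168429, -0.00668808,  0.04286015]), 'gripper_force': 0.0, 'width': 0.0876334952382965}
```

View pics/a_scene.png

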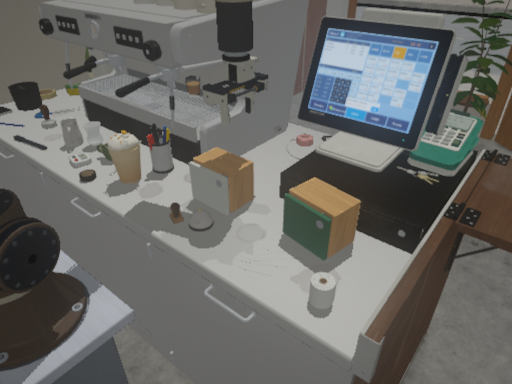

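View pics/a_side.png

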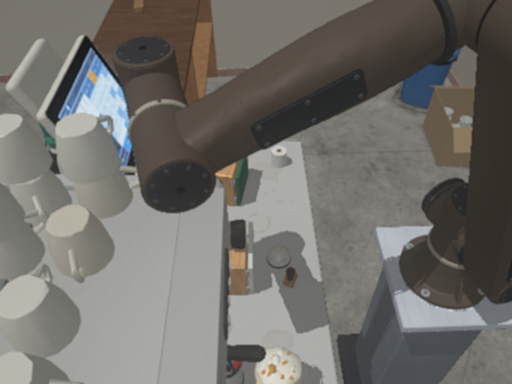

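The scene view shows the green door at about (305,222), the till roll at (322,290), the white door at (215,185), the bell at (201,218) and the stamp at (175,212). The side view shows the green door's edge at about (243,180), beside the arm.

Run:
```python
from h import *
f=grab('scene');P=pts(f);I=f['frame'];H=cv2.cvtColor(I,cv2.COLOR_RGB2HSV)
m=cv2.inRange(H,(60,60,20),(95,255,160));m[:,:270]=0;m[:180]=0;m[:,370:]=0;m[260:]=0
m=(m>0)&(f['z_map']>0)
n,l,s,c=cv2.connectedComponentsWithStats(m.astype(np.uint8));k=1+s[1:,4].argmax();print(s[k],c[k])
mk=cv2.erode((l==k).astype(np.uint8),np.ones((3,3)))>0
Q=P[mk];
A=np.c_[Q[:,1:],np.ones(len(Q))]
for _ in range(4):
    w=np.linalg.lstsq(A,Q[:,0],rcond=None)[0];r=np.abs(Q[:,0]-A@w);g=r<.003;Q=Q[g];A=A[g]
print('x=ay+bz+c',w,len(Q),'y',np.percentile(P[l==k][:,1],[0,1,99,100]),'z',np.percentile(P[l==k][:,2],[0,1,99,100]))
yaw=np.arctan(-w[0]);print('yaw',yaw)
# ray-plane corners
cnt=max(cv2.findContours((l==k).astype(np.uint8),0,2)[0],key=cv2.contourArea)
q=cv2.approxPolyDP(cv2.convexHull(cnt),4,True)[:,0];C=np.linalg.inv(f['view'])
def rayplane(p,nrm,d):
    r=C[:3,:3]@np.array([(p[0]-f['cx'])/f['fx'],(p[1]-f['cy'])/f['fy'],1]);o=C[:3,3];return o+r*(d-nrm@o)/(nrm@r)
for p in q: print(p,rayplane(p,np.array([1,-w[0],-w[1]]),w[2]).round(4))
for nme,(u,v) in dict(roll=(322,278),bell=(201,218),stamp=(175,207),wd1=(200,180),wd2=(222,190),wd3=(200,170)).items(): print(nme,P[v,u].round(3))
# height map extents
for nme,(a,b,c2,d) in dict(roll=(308,272,336,308),bell=(188,208,214,232),stamp=(168,202,184,222)).items():
    X=P[b:d,a:c2].reshape(-1,3);X=X[X[:,2]>.012];print(nme,X.min(0).round(3),X.max(0).round(3))
cv2.imwrite('pics/b.png',cv2.resize(I[140:310,160:400],(720,510),interpolation=2)[:,:,::-1])
```

```text
[285 194  46  30 172] [309.68023256 208.58139535]
x=ay+bz+c [ 0.1830264  -1.40575625  0.77884032] 26 y [-0.40129489 -0.40062748 -0.261118   -0.26028887] z [0.03462516 0.1011365  0.12697426 0.12715158]
yaw -0.18102280225367295
[285 195] [ 0.5373 -0.2711  0.1365]
[330 223] [ 0.4969 -0.4177  0.1462]
roll [ 0.429 -0.448  0.055]
bell [ 0.434 -0.074  0.034]
stamp [0.412 0.003 0.048]
wd1 [0.515 0.009 0.083]
wd2 [ 0.512 -0.081  0.087]
wd3 [0.515 0.004 0.118]
roll [-0.101 -0.7    0.012] [ 0.447 -0.429  0.646]
bell [-0.101 -0.7    0.012] [ 0.474 -0.034  0.646]
stamp [ 0.405 -0.     0.012] [0.427 0.025 0.052]
```

View pics/b.png

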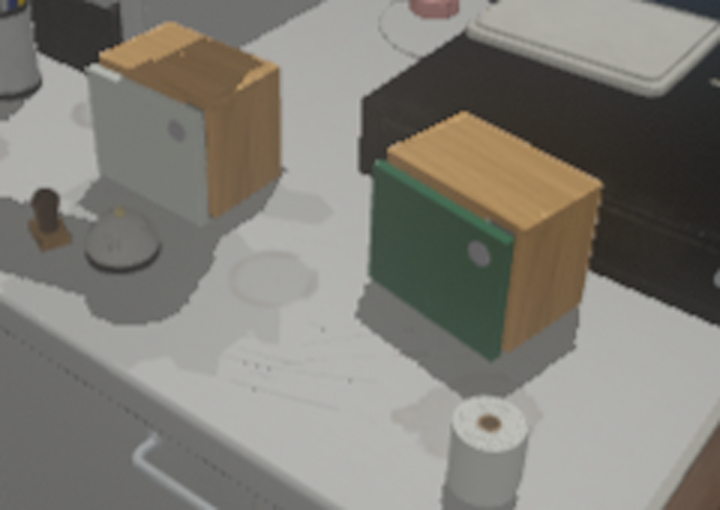

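In this 3x crop the green door's front has corners at (375,163), (370,275), (497,357) and (513,240), with the pad at (479,252).

Run:
```python
from h import *
f=grab('scene');P=pts(f);C=np.linalg.inv(f['view'])
poly=np.array([(289,203),(287,228),(322,252),(324,226)],np.int32)
m=np.zeros(P.shape[:2],np.uint8);cv2.fillPoly(m,[poly],1);Q=P[m>0]
for _ in range(5):
    A=np.c_[Q[:,1],np.ones(len(Q))];w=np.linalg.lstsq(A,Q[:,0],rcond=None)[0];r=np.abs(Q[:,0]-A@w);Q=Q[r<.004]
print(w,len(Q),r.max());a=np.arctan(w[0]);print('yaw',-a)
def ray(p,n,d):
    r=C[:3,:3]@np.array([(p[0]-f['cx'])/f['fx'],(p[1]-f['cy'])/f['fy'],1]);o=C[:3,3];return o+r*(d-n@o)/(n@r)
n=np.array([1,-w[0],0])
for nm,p in dict(pad=(319.5,224),TL=(285,194.3),BL=(283,232),BR=(325.7,258.5),TR=(331,220)).items(): print(nm,ray(p,n,w[1]).round(4))
for nm,p in dict(roll_l=(309,280),roll_r=(336,280),rollhole=(323,281)).items(): print(nm,ray(p,np.array([0,0,1.]),.057).round(4))
# carcass top
poly=np.array([(294,192),(314,180),(357,202),(335,215)],np.int32);m[:]=0;cv2.fillPoly(m,[poly],1);Q=P[m>0];print('top z',np.median(Q[:,2]))
for nm,p in dict(BLc=(314.5,177.5),BRc=(361,201.5),FR=(335,217)).items(): print(nm,ray(p,np.array([0,0,1.]),.130).round(4))
```

```text
[0.27063092 0.62739552] 129 0.0023157579082246915
yaw -0.26429979534966513
pad [ 0.5249 -0.3787  0.1073]
TL [ 0.5578 -0.2573  0.1223]
BL [ 0.5581 -0.2562  0.    ]
BR [ 0.5167 -0.4092  0.0238]
TR [ 0.5165 -0.4099  0.1389]
roll_l [ 0.405  -0.4304  0.057 ]
roll_r [ 0.4405 -0.4747  0.057 ]
rollhole [ 0.4209 -0.4548  0.057 ]
top z 0.1296372514473194
BLc [ 0.6628 -0.2782  0.13  ]
BRc [ 0.6365 -0.4245  0.13  ]
FR [ 0.5427 -0.4063  0.13  ]
```

>>> jog_arm([
  {"dx": 20,"dy": 30,"gripper": 1},
  {"dx": 45,"dy": 60,"rz": 0.05,"gripper": 1},
  {"dx": 70,"dy": 90,"rz": 0.1,"gripper": 1},
  {"dx": 100,"dy": 110,"rz": 0.18,"gripper": 1},
  {"dx": 130,"dy": 130,"rz": 0.18,"gripper": 1},
  {"dx": 160,"dy": 150,"rz": 0.18,"gripper": 1},
  {"dx": 190,"dy": 170,"rz": 0.18,"gripper": 1},
  {"dx": 220,"dy": 190,"rz": 0.18,"gripper": 1},
], force=20)

```text
invalid input at $.targets[0]: expected keys dx, dy, dz, rx, ry, rz, gripper
```

>>> jog_arm([
  {"dx": 20,"dy": 30,"dz": 0,"rx": 0,"ry": 0,"rz": 0,"gripper": 1},
  {"dx": 45,"dy": 60,"dz": 0,"rx": 0,"ry": 0,"rz": 0.05,"gripper": 1},
  {"dx": 70,"dy": 90,"dz": 0,"rx": 0,"ry": 0,"rz": 0.1,"gripper": 1},
  {"dx": 100,"dy": 110,"dz": 0,"rx": 0,"ry": 0,"rz": 0.18,"gripper": 1},
  {"dx": 130,"dy": 130,"dz": 0,"rx": 0,"ry": 0,"rz": 0.18,"gripper": 1},
  {"dx": 160,"dy": 150,"dz": 0,"rx": 0,"ry": 0,"rz": 0.18,"gripper": 1},
  {"dx": 190,"dy": 170,"dz": 0,"rx": 0,"ry": 0,"rz": 0.18,"gripper": 1},
  {"dx": 220,"dy": 190,"dz": 0,"rx": 0,"ry": 0,"rz": 0.18,"gripper": 1},
], force=20)

```text
t: 0.87
eef_pos: [0.4837, -0.2211, 0.2169]
ee_rot: [-3.141, 0.0, -1.75]
force: [1.0, -1.2, 0.0]
width: 0.0399
gripper_force: 0.0
```

>>> jog_arm([
  {"dx": 30,"dy": 0,"dz": 0,"rx": 0,"ry": 0,"rz": 0,"gripper": 1},
  {"dx": 60,"dy": 0,"dz": 10,"rx": 0,"ry": 0,"rz": 0,"gripper": 1},
  {"dx": 90,"dy": -2,"dz": 25,"rx": 0,"ry": 0,"rz": 0,"gripper": 1},
  {"dx": 120,"dy": -5,"dz": 45,"rx": 0,"ry": 0,"rz": 0,"gripper": 1},
  {"dx": 140,"dy": -5,"dz": 65,"rx": 0,"ry": 0,"rz": 0,"gripper": 1},
  {"dx": 148,"dy": -5,"dz": 85,"rx": 0,"ry": 0,"rz": 0,"gripper": 1},
  {"dx": 148,"dy": -5,"dz": 100,"rx": 0,"ry": 0,"rz": 0,"gripper": 1},
  {"dx": 148,"dy": -5,"dz": 110,"rx": 0,"ry": 0,"rz": 0,"gripper": 1},
])

```text
t: 1.53
eef_pos: [0.462, -0.3668, 0.1045]
ee_rot: [3.139, 0.001, -1.753]
force: [0.2, 0.5, 0.6]
width: 0.0004
gripper_force: 0.0
```

Run:
```python
from h import *
f=grab('scene');g=grab('side')
cv2.imwrite('pics/c.png',np.hstack([cv2.resize(f['frame'][120:320,200:400],(400,400)),cv2.resize(g['frame'][80:280,180:380],(400,400))])[:,:,::-1])
s=arm.get_state();print(s['eef_pos'],s['force'],s['width'])
```

```text
[ 0.46219511 -0.36598526  0.10488222] [-0.30058971 -0.05464563  0.43056329] 0.000414760572775404
```

View pics/c.png

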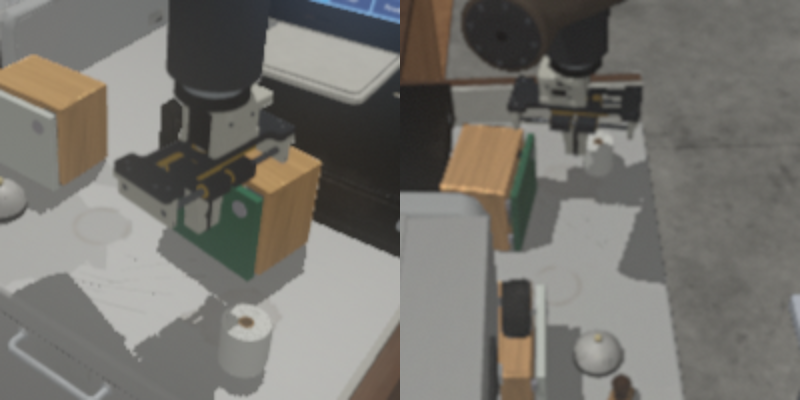

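The left crop shows the closed fingers at about (203,215), in front of the green door, with the pad at (239,209). The right crop shows a clear gap between fingers and door. I'll approach.

>>> jog_arm([
  {"dx": 0,"dy": -10,"dz": 0,"rx": 0,"ry": 0,"rz": 0,"gripper": 1},
  {"dx": 0,"dy": -20,"dz": 0,"rx": 0,"ry": 0,"rz": 0,"gripper": 1},
  {"dx": 0,"dy": -28,"dz": 0,"rx": 0,"ry": 0,"rz": 0,"gripper": 1},
  {"dx": 0,"dy": -33,"dz": 0,"rx": 0,"ry": 0,"rz": 0,"gripper": 1},
  {"dx": 0,"dy": -36,"dz": 0,"rx": 0,"ry": 0,"rz": 0,"gripper": 1},
  {"dx": 0,"dy": -38,"dz": 0,"rx": 0,"ry": 0,"rz": 0,"gripper": 1},
  {"dx": 0,"dy": -40,"dz": 0,"rx": 0,"ry": 0,"rz": 0,"gripper": 1},
  {"dx": 0,"dy": -40,"dz": 0,"rx": 0,"ry": 0,"rz": 0,"gripper": 1},
])

```text
t: 2.3
eef_pos: [0.503, -0.3737, 0.1068]
ee_rot: [-3.142, -0.0, -1.751]
force: [0.9, 0.8, 0.2]
width: 0.0003
gripper_force: 0.0
```

>>> jog_arm([
  {"dx": 0,"dy": -1,"dz": 0,"rx": 0,"ry": 0,"rz": 0,"gripper": 1},
  {"dx": 0,"dy": -2,"dz": 0,"rx": 0,"ry": 0,"rz": 0,"gripper": 1},
  {"dx": 0,"dy": -3,"dz": 0,"rx": 0,"ry": 0,"rz": 0,"gripper": 1},
  {"dx": 0,"dy": -4,"dz": 0,"rx": 0,"ry": 0,"rz": 0,"gripper": 1},
  {"dx": 0,"dy": -5,"dz": 0,"rx": 0,"ry": 0,"rz": 0,"gripper": 1},
  {"dx": 0,"dy": -6,"dz": 0,"rx": 0,"ry": 0,"rz": 0,"gripper": 1},
  {"dx": 0,"dy": -6,"dz": 0,"rx": 0,"ry": 0,"rz": 0,"gripper": 1},
  {"dx": 0,"dy": -6,"dz": 0,"rx": 0,"ry": 0,"rz": 0,"gripper": 1},
])

```text
t: 2.97
eef_pos: [0.5087, -0.3747, 0.1067]
ee_rot: [3.142, 0.0, -1.751]
force: [-0.1, 0.2, -0.1]
width: 0.0008
gripper_force: 0.0
```

>>> jog_arm([
  {"dx": 0,"dy": -1,"dz": 0,"rx": 0,"ry": 0,"rz": 0,"gripper": 1},
  {"dx": 0,"dy": -2,"dz": 0,"rx": 0,"ry": 0,"rz": 0,"gripper": 1},
  {"dx": 0,"dy": -3,"dz": 0,"rx": 0,"ry": 0,"rz": 0,"gripper": 1},
  {"dx": 0,"dy": -4,"dz": 0,"rx": 0,"ry": 0,"rz": 0,"gripper": 1},
  {"dx": 0,"dy": -4,"dz": 0,"rx": 0,"ry": 0,"rz": 0,"gripper": 1},
  {"dx": 0,"dy": -4,"dz": 0,"rx": 0,"ry": 0,"rz": 0,"gripper": 1},
  {"dx": 0,"dy": -4,"dz": 0,"rx": 0,"ry": 0,"rz": 0,"gripper": 1},
  {"dx": 0,"dy": -4,"dz": 0,"rx": 0,"ry": 0,"rz": 0,"gripper": 1},
])

```text
t: 3.63
eef_pos: [0.5125, -0.3755, 0.1068]
ee_rot: [3.142, -0.0, -1.751]
force: [0.7, 0.8, -0.1]
width: 0.0006
gripper_force: 0.0
```

>>> jog_arm([
  {"dx": 0,"dy": -1,"dz": 0,"rx": 0,"ry": 0,"rz": 0,"gripper": 1},
  {"dx": 0,"dy": -2,"dz": 0,"rx": 0,"ry": 0,"rz": 0,"gripper": 1},
  {"dx": 0,"dy": -3,"dz": 0,"rx": 0,"ry": 0,"rz": 0,"gripper": 1},
  {"dx": 0,"dy": -4,"dz": 0,"rx": 0,"ry": 0,"rz": 0,"gripper": 1},
  {"dx": 0,"dy": -4,"dz": 0,"rx": 0,"ry": 0,"rz": 0,"gripper": 1},
  {"dx": 0,"dy": -4,"dz": 0,"rx": 0,"ry": 0,"rz": 0,"gripper": 1},
  {"dx": 0,"dy": -4,"dz": 0,"rx": 0,"ry": 0,"rz": 0,"gripper": 1},
  {"dx": 0,"dy": -4,"dz": 0,"rx": 0,"ry": 0,"rz": 0,"gripper": 1},
])

```text
t: 4.3
eef_pos: [0.5161, -0.3763, 0.1067]
ee_rot: [3.141, -0.0, -1.751]
force: [-4.3, -1.5, 1.6]
width: 0.0007
gripper_force: 1.9
```

Run:
```python
from h import *
f=grab('scene');g=grab('side')
cv2.imwrite('pics/d.png',np.hstack([cv2.resize(f['frame'][180:280,260:360],(400,400)),cv2.resize(g['frame'][110:210,210:310],(400,400))])[:,:,::-1])
for _ in range(3):
    s=arm.get_state();print(s['eef_pos'],s['force'],s['width'])
```

```text
[ 0.51619112 -0.37625941  0.10673201] [-5.17990517 -1.51105709  2.36218252] 0.000668424577809263
[ 0.51619112 -0.37625941  0.10673201] [-5.17990517 -1.51105709  2.36218252] 0.000668424577809263
[ 0.51619112 -0.37625941  0.10673201] [-5.17990517 -1.51105709  2.36218252] 0.000668424577809263
```

View pics/d.png

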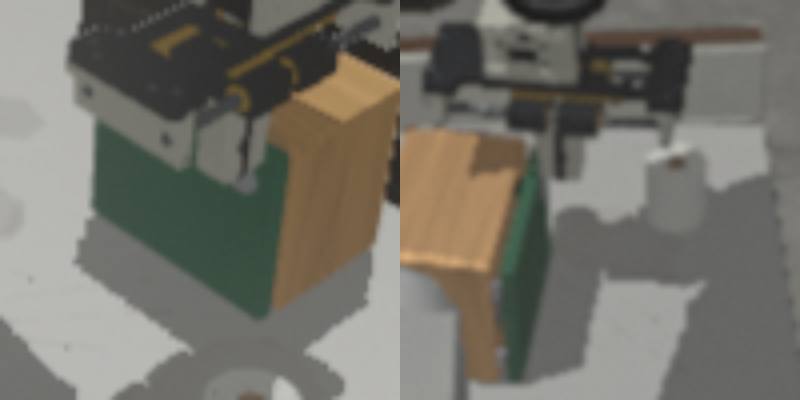

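The left crop shows the fingers on the pad at (243,175), and the wrist force reads about 5 N, so they are in contact. Next I'll push in.

>>> jog_arm([
  {"dx": 0,"dy": -1,"dz": 0,"rx": 0,"ry": 0,"rz": 0,"gripper": 1},
  {"dx": 0,"dy": -2,"dz": 0,"rx": 0,"ry": 0,"rz": 0,"gripper": 1},
  {"dx": 0,"dy": -3,"dz": 0,"rx": 0,"ry": 0,"rz": 0,"gripper": 1},
  {"dx": 0,"dy": -4,"dz": 0,"rx": 0,"ry": 0,"rz": 0,"gripper": 1},
  {"dx": 0,"dy": -5,"dz": 0,"rx": 0,"ry": 0,"rz": 0,"gripper": 1},
  {"dx": 0,"dy": -5,"dz": 0,"rx": 0,"ry": 0,"rz": 0,"gripper": 1},
  {"dx": 0,"dy": -5,"dz": 0,"rx": 0,"ry": 0,"rz": 0,"gripper": 1},
  {"dx": 0,"dy": -5,"dz": 0,"rx": 0,"ry": 0,"rz": 0,"gripper": 1},
])

```text
t: 5.07
eef_pos: [0.5194, -0.377, 0.1066]
ee_rot: [3.138, 0.0, -1.751]
force: [-9.3, -1.2, 4.5]
width: 0.0001
gripper_force: 4.6
```

>>> jog_arm([
  {"dx": 0,"dy": -1,"dz": 0,"rx": 0,"ry": 0,"rz": 0,"gripper": 1},
  {"dx": 0,"dy": -2,"dz": 0,"rx": 0,"ry": 0,"rz": 0,"gripper": 1},
  {"dx": 0,"dy": -3,"dz": 0,"rx": 0,"ry": 0,"rz": 0,"gripper": 1},
  {"dx": 0,"dy": -3,"dz": 0,"rx": 0,"ry": 0,"rz": 0,"gripper": 1},
  {"dx": 0,"dy": -3,"dz": 0,"rx": 0,"ry": 0,"rz": 0,"gripper": 1},
  {"dx": 0,"dy": -3,"dz": 0,"rx": 0,"ry": 0,"rz": 0,"gripper": 1},
  {"dx": 0,"dy": -3,"dz": 0,"rx": 0,"ry": 0,"rz": 0,"gripper": 1},
  {"dx": 0,"dy": -3,"dz": 0,"rx": 0,"ry": 0,"rz": 0,"gripper": 1},
])

```text
t: 5.73
eef_pos: [0.5197, -0.3772, 0.1066]
ee_rot: [3.133, 0.001, -1.752]
force: [-17.6, 0.7, 10.2]
width: 0.0002
gripper_force: 8.6
```

The door is hard on its stop, so I'll retreat quickly.

>>> jog_arm([
  {"dx": 0,"dy": 35,"dz": 0,"rx": 0,"ry": 0,"rz": 0,"gripper": 1},
  {"dx": 0,"dy": 70,"dz": 0,"rx": 0,"ry": 0,"rz": 0,"gripper": 1},
  {"dx": 0,"dy": 105,"dz": 0,"rx": 0,"ry": 0,"rz": 0,"gripper": 1},
  {"dx": 0,"dy": 130,"dz": 0,"rx": 0,"ry": 0,"rz": 0,"gripper": 1},
  {"dx": 0,"dy": 130,"dz": 0,"rx": 0,"ry": 0,"rz": 0,"gripper": 1},
  {"dx": 0,"dy": 130,"dz": 0,"rx": 0,"ry": 0,"rz": 0,"gripper": 1},
  {"dx": 0,"dy": 130,"dz": 0,"rx": 0,"ry": 0,"rz": 0,"gripper": 1},
  {"dx": 0,"dy": 130,"dz": 0,"rx": 0,"ry": 0,"rz": 0,"gripper": 1},
])

```text
t: 6.4
eef_pos: [0.398, -0.3546, 0.107]
ee_rot: [-3.14, -0.0, -1.75]
force: [0.1, 0.4, -0.0]
width: 0.0004
gripper_force: 0.0
```

Run:
```python
from h import *
f=grab('scene');g=grab('side')
cv2.imwrite('pics/e.png',np.hstack([cv2.resize(f['frame'][150:320,230:400],(400,400)),cv2.resize(g['frame'][90:250,190:350],(400,400))])[:,:,::-1])
s=arm.get_state();print(s['eef_pos'],s['force'])
```

```text
[ 0.39755118 -0.35445069  0.10655435] [-0.39279409 -1.19839223 -0.75667055]
```

View pics/e.png

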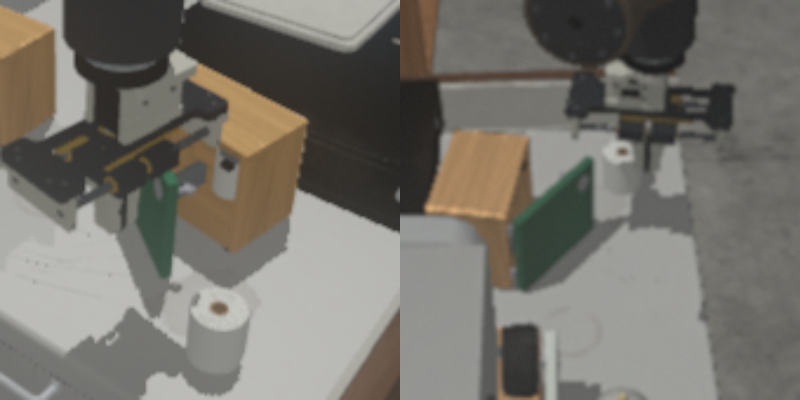

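The door has sprung ajar. In the right crop the free edge's top is at about (590,160), the hinge end's top is at about (517,222), and the fingers are well clear. I'll measure its angle.

Run:
```python
from h import *
g=grab('side');P=pts(g);H=cv2.cvtColor(g['frame'],cv2.COLOR_RGB2HSV)
m=cv2.inRange(H,(60,70,15),(95,255,200))>0;m&=(P[...,0]>.38)&(P[...,0]<.6)&(P[...,1]<-.22)&(P[...,1]>-.48)
Q=P[m&(P[...,2]>.115)&(P[...,2]<.135)];print(len(Q))
i=Q[:,0].argsort();print(Q[i[:3]].round(3),Q[i[-3:]].round(3));vx,vy,x0,y0=cv2.fitLine(Q[:,:2].astype(np.float32),2,0,.01,.01).ravel();print(vx,vy,x0,y0)
print('angle rel local', np.arctan2(abs(vx),abs(vy))-.178)
```

```text
87
[[ 0.471 -0.355  0.127]
 [ 0.471 -0.354  0.12 ]
 [ 0.471 -0.353  0.125]] [[ 0.556 -0.253  0.123]
 [ 0.559 -0.254  0.126]
 [ 0.559 -0.255  0.121]]
0.642904 0.7659468 0.51436704 -0.30419835
angle rel local 0.5202837
```

>>> jog_arm([
  {"dx": 30,"dy": 0,"dz": 0,"rx": 0,"ry": 0,"rz": 0,"gripper": 1},
  {"dx": 60,"dy": 0,"dz": 0,"rx": 0,"ry": 0,"rz": 0,"gripper": 1},
  {"dx": 80,"dy": -10,"dz": 0,"rx": 0,"ry": 0,"rz": 0,"gripper": 1},
  {"dx": 80,"dy": -35,"dz": 0,"rx": 0,"ry": 0,"rz": 0,"gripper": 1},
  {"dx": 80,"dy": -60,"dz": 0,"rx": 0,"ry": 0,"rz": 0,"gripper": 1},
  {"dx": 80,"dy": -85,"dz": 0,"rx": 0,"ry": 0,"rz": 0,"gripper": 1},
  {"dx": 80,"dy": -105,"dz": 0,"rx": 0,"ry": 0,"rz": 0,"gripper": 1},
  {"dx": 80,"dy": -109,"dz": 0,"rx": 0,"ry": 0,"rz": 0,"gripper": 1},
])

```text
t: 7.22
eef_pos: [0.4926, -0.4532, 0.1057]
ee_rot: [3.142, -0.0, -1.75]
force: [-0.4, 0.1, 0.6]
width: 0.0003
gripper_force: 0.0
```

Run:
```python
from h import *
f=grab('scene');g=grab('side')
cv2.imwrite('pics/f.png',np.hstack([cv2.resize(f['frame'][150:320,230:400],(400,400)),cv2.resize(g['frame'][90:250,190:350],(400,400))])[:,:,::-1])
s=arm.get_state();print(s['eef_pos'],s['force'])
```

```text
[ 0.49027268 -0.45238849  0.10556485] [ 0.28015402  0.95616828 -1.37354065]
```

View pics/f.png

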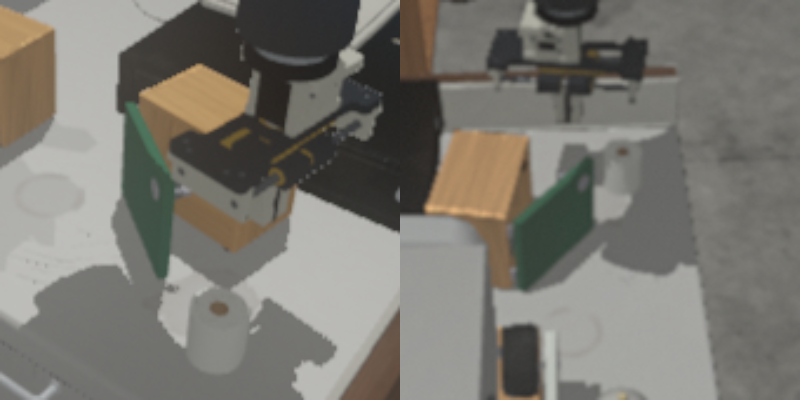

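Both crops show the fingers to the right of the gap, clear of the door edge and carcass. Next I'll push the inner side leftwards.

>>> jog_arm([
  {"dx": -20,"dy": 0,"dz": 0,"rx": 0,"ry": 0,"rz": 0,"gripper": 1},
  {"dx": -40,"dy": 0,"dz": 0,"rx": 0,"ry": 0,"rz": 0,"gripper": 1},
  {"dx": -60,"dy": 0,"dz": 0,"rx": 0,"ry": 0,"rz": 0,"gripper": 1},
  {"dx": -75,"dy": 0,"dz": 0,"rx": 0,"ry": 0,"rz": 0,"gripper": 1},
  {"dx": -82,"dy": 0,"dz": 0,"rx": 0,"ry": 0,"rz": 0,"gripper": 1},
  {"dx": -88,"dy": 0,"dz": 0,"rx": 0,"ry": 0,"rz": 0,"gripper": 1},
  {"dx": -94,"dy": 0,"dz": 0,"rx": 0,"ry": 0,"rz": 0,"gripper": 1},
  {"dx": -100,"dy": 0,"dz": 0,"rx": 0,"ry": 0,"rz": 0,"gripper": 1},
])

```text
t: 7.98
eef_pos: [0.5073, -0.3542, 0.1069]
ee_rot: [-3.141, -0.0, -1.751]
force: [-0.1, -1.4, -0.5]
width: 0.0004
gripper_force: 0.2
```

>>> jog_arm([
  {"dx": -5,"dy": 2,"dz": 0,"rx": 0,"ry": 0,"rz": 0,"gripper": 1},
  {"dx": -10,"dy": 5,"dz": 0,"rx": 0,"ry": 0,"rz": 0,"gripper": 1},
  {"dx": -15,"dy": 8,"dz": 0,"rx": 0,"ry": 0,"rz": 0,"gripper": 1},
  {"dx": -20,"dy": 11,"dz": 0,"rx": 0,"ry": 0,"rz": 0,"gripper": 1},
  {"dx": -25,"dy": 14,"dz": 0,"rx": 0,"ry": 0,"rz": 0,"gripper": 1},
  {"dx": -30,"dy": 17,"dz": 0,"rx": 0,"ry": 0,"rz": 0,"gripper": 1},
  {"dx": -35,"dy": 20,"dz": 0,"rx": 0,"ry": 0,"rz": 0,"gripper": 1},
  {"dx": -40,"dy": 20,"dz": 0,"rx": 0,"ry": 0,"rz": 0,"gripper": 1},
])

```text
t: 8.65
eef_pos: [0.4941, -0.3106, 0.1068]
ee_rot: [3.141, 0.0, -1.751]
force: [-0.1, -1.5, 0.5]
width: 0.0003
gripper_force: 0.4
```

```bash
cat > door.py <<'E'
from h import *
g=grab('side');P=pts(g);H=cv2.cvtColor(g['frame'],cv2.COLOR_RGB2HSV)
m=cv2.inRange(H,(60,70,15),(95,255,200))>0;m&=(P[...,0]>.38)&(P[...,0]<.6)&(P[...,1]<-.17)&(P[...,1]>-.48)
Q=P[m&(P[...,2]>.115)&(P[...,2]<.135)]
vx,vy,*_=cv2.fitLine(Q[:,:2].astype(np.float32),2,0,.01,.01).ravel();a=np.arctan2(vx,vy)%np.pi
s=arm.get_state();print(len(Q),'angle',a-.178,s['eef_pos'],s['force'],Q.min(0),Q.max(0))
E
python3 door.py
```

```text
94 angle 0.96558094 [ 0.49465278 -0.31005328  0.10686987] [-0.78381158  1.14226081 -0.2552528 ] [ 0.43321803 -0.30709041  0.11598568] [ 0.55911352 -0.24883435  0.12964343]
```

>>> jog_arm([
  {"dx": -5,"dy": 0,"dz": 0,"rx": 0,"ry": 0,"rz": 0,"gripper": 1},
  {"dx": -10,"dy": 0,"dz": 0,"rx": 0,"ry": 0,"rz": 0,"gripper": 1},
  {"dx": -15,"dy": 0,"dz": 0,"rx": 0,"ry": 0,"rz": 0,"gripper": 1},
  {"dx": -20,"dy": 0,"dz": 0,"rx": 0,"ry": 0,"rz": 0,"gripper": 1},
  {"dx": -25,"dy": 0,"dz": 0,"rx": 0,"ry": 0,"rz": 0,"gripper": 1},
  {"dx": -30,"dy": 0,"dz": 0,"rx": 0,"ry": 0,"rz": 0,"gripper": 1},
  {"dx": -34,"dy": 0,"dz": 0,"rx": 0,"ry": 0,"rz": 0,"gripper": 1},
  {"dx": -37,"dy": 0,"dz": 0,"rx": 0,"ry": 0,"rz": 0,"gripper": 1},
])

```text
t: 9.37
eef_pos: [0.5015, -0.2743, 0.1067]
ee_rot: [3.141, 0.0, -1.751]
force: [-1.0, -1.3, -0.2]
width: 0.0008
gripper_force: 0.4
```

>>> jog_arm([
  {"dx": -2,"dy": 0,"dz": 0,"rx": 0,"ry": 0,"rz": 0,"gripper": 1},
  {"dx": -4,"dy": 0,"dz": 0,"rx": 0,"ry": 0,"rz": 0,"gripper": 1},
  {"dx": -6,"dy": 0,"dz": 0,"rx": 0,"ry": 0,"rz": 0,"gripper": 1},
  {"dx": -8,"dy": 0,"dz": 0,"rx": 0,"ry": 0,"rz": 0,"gripper": 1},
  {"dx": -9,"dy": 0,"dz": 0,"rx": 0,"ry": 0,"rz": 0,"gripper": 1},
  {"dx": -9,"dy": 0,"dz": 0,"rx": 0,"ry": 0,"rz": 0,"gripper": 1},
  {"dx": -9,"dy": 0,"dz": 0,"rx": 0,"ry": 0,"rz": 0,"gripper": 1},
  {"dx": -9,"dy": 0,"dz": 0,"rx": 0,"ry": 0,"rz": 0,"gripper": 1},
])

```text
t: 10.03
eef_pos: [0.5032, -0.266, 0.1068]
ee_rot: [-3.141, 0.0, -1.751]
force: [0.7, 0.3, -0.9]
width: 0.0004
gripper_force: 0.0
```

```bash
python3 door.py
```

```text
115 angle 1.4945279 [ 0.503127   -0.26602182  0.10679611] [-0.44863798 -0.00532796 -0.41364105] [ 0.42593701 -0.25310121  0.11508321] [ 0.56234221 -0.23024563  0.12842577]
```

>>> jog_arm([
  {"dx": 10,"dy": 0,"dz": 0,"rx": 0,"ry": 0,"rz": 0,"gripper": 1},
  {"dx": 30,"dy": 0,"dz": 0,"rx": 0,"ry": 0,"rz": 0,"gripper": 1},
  {"dx": 50,"dy": 0,"dz": 0,"rx": 0,"ry": 0,"rz": 0,"gripper": 1},
  {"dx": 60,"dy": 0,"dz": -20,"rx": 0,"ry": 0,"rz": 0,"gripper": 1},
  {"dx": 60,"dy": 0,"dz": -45,"rx": 0,"ry": 0,"rz": 0,"gripper": 1},
  {"dx": 60,"dy": 0,"dz": -70,"rx": 0,"ry": 0,"rz": 0,"gripper": 1},
  {"dx": 60,"dy": 0,"dz": -90,"rx": 0,"ry": 0,"rz": 0,"gripper": 1},
  {"dx": 60,"dy": 0,"dz": -100,"rx": 0,"ry": 0,"rz": 0,"gripper": 1},
])

```text
t: 10.75
eef_pos: [0.4931, -0.3263, 0.2098]
ee_rot: [-3.138, -0.001, -1.751]
force: [1.1, -0.4, 0.5]
width: 0.0004
gripper_force: 0.0
```

>>> jog_arm([
  {"dx": 0,"dy": 0,"dz": 0,"rx": 0,"ry": 0,"rz": 0,"gripper": 1},
  {"dx": 0,"dy": 0,"dz": 0,"rx": 0,"ry": 0,"rz": 0,"gripper": 1},
  {"dx": 0,"dy": 0,"dz": 0,"rx": 0,"ry": 0,"rz": 0,"gripper": 1},
  {"dx": 0,"dy": 0,"dz": 0,"rx": 0,"ry": 0,"rz": 0,"gripper": 1},
  {"dx": 0,"dy": 0,"dz": 0,"rx": 0,"ry": 0,"rz": 0,"gripper": 1},
  {"dx": 0,"dy": 0,"dz": 0,"rx": 0,"ry": 0,"rz": 0,"gripper": 1},
  {"dx": 0,"dy": 0,"dz": 0,"rx": 0,"ry": 0,"rz": 0,"gripper": 1},
  {"dx": 0,"dy": 0,"dz": 0,"rx": 0,"ry": 0,"rz": 0,"gripper": 1},
])

```text
t: 11.42
eef_pos: [0.4923, -0.325, 0.2065]
ee_rot: [3.141, 0.0, -1.751]
force: [0.1, 0.3, -0.3]
width: 0.0007
gripper_force: 0.0
```

```bash
python3 door.py; python3 door.py; python3 -c "
from h import *
f=grab('scene','g.png')"
```

```text
127 angle 1.481381 [ 0.49230187 -0.32497893  0.20659801] [ 0.56429314  0.94599436 -0.13434336] [ 0.42315515 -0.25350226  0.11718282] [ 0.56200234 -0.23264731  0.12935376]
130 angle 1.4823728 [ 0.49230675 -0.32499499  0.20665341] [0.52590524 0.56463791 0.09992547] [ 0.42288957 -0.25087769  0.11784714] [ 0.56205535 -0.2318894   0.13008806]
```

View pics/g.png

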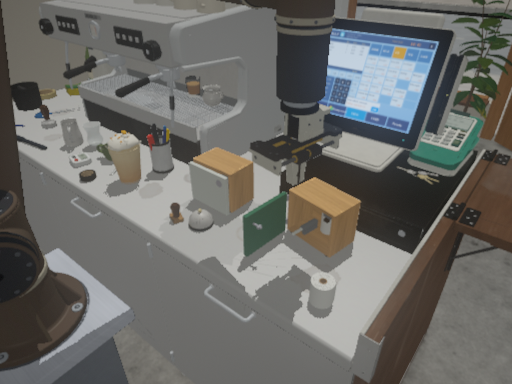

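The green door stands open at (265,224). The white door is shut at (215,185), and the bell (201,218), stamp (175,212) and till roll (322,290) haven't moved.

```bash
python3 -c "
from station import arm
print(arm.job_done())"
```

```text
the job is handed in; nothing more can be done
None
```

The job is handed in, with no verdict returned: the green door sprang ajar by itself, was pushed open from inside and stands still at about 1.48 rad, with the robot clear, the white door shut and the bell, stamp and till roll where they stood.

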